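# Lay out the test place: four items, each in its own holder

### The job

Make the rapid-test place in front of the robot ready for the next person: stand the brown dropper bottle in the wide round stand and the small white buffer bottle in the narrow one, lay the test cassette flat in the short nest and the marker pen in the long nest, each fully down in its holder. Keep both bottles upright and set everything down rather than dropping it, without moving the timer or the tub of cotton buds.

Things in the scene. Friction and masses are not known exactly. Their poses are not given: they have to be found in the camera images.
- dropper_bottle: Brown glass dropper bottle with black cap and teat, upright, loose, about 70 g. Round body 33 mm across up to 60 mm above its foot, then shoulder, cap (24 mm) and teat, 102 mm tall in all. Origin: centre of its underside; z up. Grip the upper part of the body, fingertips at about 42 mm above its foot, so that the teat stays clear of the palm.
- buffer_bottle: Small white plastic buffer bottle with a blue screw cap, upright, loose, about 30 g, in front of the robot (others, farther right, stay). Round body 26 mm across up to 45 mm above its foot, cap 19 mm across, 67 mm tall in all. Origin: centre of its underside; z up. Grip the body with the fingertips about 20 mm above its foot, above the rim of the stand.
- cassette: White rapid-test cassette, a flat bar lying on the table, loose, about 15 g: 22 mm wide (x), 72 mm long (y), 5 mm thick (z). Origin: centre of its underside. Grip it across its width, at its middle.
- marker: White marker pen with a red cap, lying on the table, loose, about 20 g: 135 mm long (y), 17 mm across (x), 16 mm high. Origin: centre of its underside; its y axis runs along the pen. Grip it across, at its middle.
- stand_large: The wide round stand, grey plastic, fixed to the table: 72 mm outside, 24 mm high. Its bore is 41 mm wide with its floor 4 mm above the table; the mouth flares at 45 degrees to 51 mm. Origin: on its axis at table level, z up. For the brown dropper bottle.
- stand_small: The narrow round stand, grey plastic, fixed to the table: 60 mm outside, 20 mm high. Its bore is 32 mm wide with its floor 4 mm above the table; the mouth flares at 45 degrees to 42 mm. Origin: on its axis at table level, z up. For the buffer bottle.
- cassette_nest: The short nest, a grey plastic plate fixed to the table, 52 x 102 mm outside. Recess 30 mm wide (x) and 80 mm long (y), floor 4 mm above the table; the lips round it slope outwards to 11.5 mm above the table. In the middle of both long sides a 46 mm length has no lip, so that fingers can reach the floor level of 4 mm there. Origin: its centre at table level, z up. For the cassette.
- marker_nest: The long nest, made like the short one, fixed to the table, 47 x 168 mm outside. Recess 25 mm wide (x) and 146 mm long (y), floor 4 mm above the table, lips to 11.5 mm, no lip over 60 mm in the middle of both long sides. Origin: its centre at table level, z up. For the marker pen.
- timer: Bystander: white round kitchen timer with a red knob, 64 mm across, 39 mm high, loose. Origin: centre of its underside. Leave it alone.
- bud_tub: Bystander: clear round tub of cotton buds, 77 mm across, 80 mm high, loose. Origin: centre of its underside. Leave it alone.
Not all that is in view belongs to the job. What is shaped like the stand_small but purple is not meant.

How it is judged (in metres and radians):
At the end, for the whole second after the job is handed in: Each bottle within 10 mm of its stand's axis, foot less than 3 mm above the stand's floor, upright to 9 degrees; cassette flat (2.5 mm) in the short nest and marker level in the long nest, each within 10 mm of the middle and along it to 14 degrees; all released and at rest (horizontal distance between dropper_bottle and stand_large below 0.01 m and z of dropper_bottle in the frame of stand_large below 0.007 m and angle between each of dropper_bottle, buffer_bottle's own z axis and vertical below 0.15 rad and horizontal distance between buffer_bottle and stand_small below 0.01 m and z of buffer_bottle in the frame of stand_small below 0.007 m and horizontal distance between cassette and cassette_nest below 0.01 m and angle between the y axis of cassette and the y axis of cassette_nest, either way round below 0.25 rad and z of cassette in the frame of cassette_nest below 0.0065 m and angle between cassette's own z axis and vertical below 0.1 rad and horizontal distance between marker and marker_nest below 0.01 m and angle between the y axis of marker and the y axis of marker_nest, either way round below 0.25 rad and z of marker in the frame of marker_nest below 0.023 m and angle between marker's own y axis and vertical between 1.5 and 1.64 rad and linear speed of each of dropper_bottle, buffer_bottle, cassette, marker below 0.02 m/s); the robot touches nothing.
It fails at once if a bottle is tipped more than 35 degrees (angle between any of dropper_bottle, buffer_bottle's own z axis and vertical above 0.6 rad).
It fails at once if one of the four things is dropped: it falls free of the fingers faster than 0.7 m/s (from 25 mm or more) ((linear speed of dropper_bottle above 0.7 m/s and contact force between the fingers and dropper_bottle below 0.02 N) or (linear speed of buffer_bottle above 0.7 m/s and contact force between the fingers and buffer_bottle below 0.02 N) or (linear speed of cassette above 0.7 m/s and contact force between the fingers and cassette below 0.02 N) or (linear speed of marker above 0.7 m/s and contact force between the fingers and marker below 0.02 N)).
It fails at once if the timer or the tub of cotton buds is moved by more than 20 mm (distance of any of timer, bud_tub from where it was at the start of the episode above 0.02 m).
It also fails if it takes over 128 s, if anything falls off the work surface, if the arm or the gripper's body presses on something with over 40 N, if the wrist force passes 120 N, or if a joint passes its speed limit or range.

### The arm

A 7-joint arm with a two-finger parallel gripper is mounted at the origin on a cart in front of the work surface, level with it; the furniture and walls round the work are solid. World frame = base frame: x ahead of the robot, y to its left, z up, the work surface at z = 0. Lengths are in mm, angles in rad, forces in N, time in s.
With the tool pointing down it reaches from about 400 to 875 mm from the base axis. Payload 4.4 kg.
Tool frame: the origin (TCP) lies midway between the tips of the shut fingers; the grasp point (between the pads) lies 19 mm behind it (ctrl.grip_point_offset is the distance from the TCP to the grasp point, in mm); z points along the fingers, y is the direction in which the jaws open and shut (so a half turn about z gives the same grasp; the last joint's range is limited). The gripper opens to 85 mm and grips with 20 to 120 N. Pads are 22 mm wide; open, the fingers measure 114 mm over their backs; the gripper's body (76 mm by 85 mm) begins 54 mm behind the grasp point. The pads swing forward as they close: fully open they stand 13 mm farther back than shut.
Start: joints at [-1.214, 0.628, 0.038, 1.517, -0.027, 0.996, -0.02], TCP at [266.684, 592.788, 231.313] pointing down, gripper open.
Joint ranges: [-3.06, 3.06], [-0.37, 2.12], [-1.25, 1.32], [0.18, 2.47], [-1.1, 4.24], [0.23, 1.98], [-2.94, 2.94]. Speed limits (rad/s): [2.57, 2.57, 3.14, 3.14, 3.14, 3.14, 3.14].

### API

Orientations are given as [roll, pitch, yaw] about the fixed x, y, z axes, in that order (R = Rz(yaw) Ry(pitch) Rx(roll)).
In Python, from cell import ctrl, imaging, models gives the robot as it stands. The module is installed in compiled form; this text tells all that it offers.
- The arm moves only by the tool drive_tool, never from a script. Its argument "deltas" is text: rows parted by semicolons, each of 5 numbers parted by spaces: the shift along the tool's x, y, z in m, then the turn about the tool's z in degrees, then the finger opening in m, from 0 to 0.0854. A call has 1 to 12 rows; each row is the pose to reach, as a shift and turn from the pose commanded when the call began, along the tool's axes at that moment; what a row does not reach only later rows make up. A row lasts 1/8 s, in which the tool goes at most 62.5 mm and 10.7 degrees, less where a joint would pass 70% of its speed; a pose out of reach is approached as far as the arm can. A call with a gripper value outside its range is refused whole. The fingers move at their own pace and stop on an object; the grip force is fixed at half the most. Time passes only in rows, so rows that repeat a pose let the fingers close. It gives the time, the measured TCP pose, the force and the opening at its end, in the units of the state.
- ctrl.read_state(): the state, without advancing time (a new reading comes with each control period).
- imaging.get_image(name): name is "scene" or "top" or "wrist"; returns a dict with "color" (400x640x3 uint8, red, green, blue), "range_z" (400x640 float32, mm along the optical axis (not along the pixel's ray), 0 where there is no reading), "vfov" (degrees; the focal length in pixels is half the picture's height over the tangent of half this angle, whatever the lens; pixels are square), "cx", "cy" (the principal point, pixels), "extrinsics" (4x4, takes a point from camera to world coordinates). Camera axes: x right, y down, z forward; pixel columns grow to the right and rows downward; lengths in mm; the calibration is good to about 2 mm. A picture is of the moment at which its call begins.
- ctrl.finish_job(): hands the job in, once; it reports no verdict.
Trained networks look in a picture, given as the dict that the camera call returned (one of the last four; its "shot" number tells which), for a name from the list of things; names that differ only in an ending like _2 or _b are one class to them, and where a whole thing is asked for, a point or a joint stands for the part that bears it (a point fixed in the world has none). Each returns a list of dicts, best first, with "score" (0 to 1); they miss things now and then, are a little off and sometimes report something else, mostly with a low value. They report only what shows in the picture. A call takes as long as a camera call. They do not tell look-alikes from the thing itself.
- models.spot_in(picture, thing): "point" ([column, row] in pixels, amid what is visible of it).
- models.landmark_of(picture, thing): "point" ([column, row] in pixels: a listed point, or the origin of a listed thing).
The state is a dict: "clock": time; "qpos": joint angles; "qd": joint speeds; "tau": joint torques, N m; "eef_pos": TCP position; "tool_rot": TCP orientation; "force": force on the tool from outside, world axes, zero at the start; "torque": the same for the moment, N m; "width": finger opening in mm.
Only numpy, scipy, OpenCV 4.12 (cv2) and the standard library are available. Lean on these libraries where they do the work, as an engineer would, in place of code of your own. Each camera call takes 0.05 s, during which the arm holds its last target.

## Working session

There is one attempt and no reset: what is moved stays moved. The work goes in short steps, Python scripts to look and compute and a tool call to move; the robot and the scene stay as the last step left them, time stands still between calls to the robot, and variables do not carry over. Pictures are saved under pics/ and viewed, and the job is handed in when it is done.

Besides the shell and the picture viewer there is one more tool, called after "Request:" as name(argument=value, ...), one argument or row to a line, values as JSON. drive_tool: Moves the arm, as the interface text tells. Its arguments: {"type":"object","properties":{"deltas":{"type":"string"}},"required":["deltas"]}

```bash
mkdir -p pics; cat > h.py <<'E'
import numpy as np, cv2
from cell import ctrl, imaging, models
def K(p):
    f=p["color"].shape[0]/2/np.tan(np.radians(p["vfov"])/2); return f,p["cx"],p["cy"]
def save(p,n): cv2.imwrite("pics/"+n+".png",p["color"][:,:,::-1])
def w(p,u,v,z=None):
    f,cx,cy=K(p);T=np.array(p["extrinsics"])
    d=p["range_z"][int(round(v)),int(round(u))] if z is None else 1
    r=np.array([(u-cx)/f,(v-cy)/f,1.])
    if z is None: return T[:3,:3]@(r*d)+T[:3,3]
    R=T[:3,:3]@r;o=T[:3,3]; return o+R*(z-o[2])/R[2]
def cloud(p):
    f,cx,cy=K(p);T=np.array(p["extrinsics"]);d=p["range_z"]
    v,u=np.mgrid[:d.shape[0],:d.shape[1]]
    P=np.stack([(u-cx)/f*d,(v-cy)/f*d,d],-1)@T[:3,:3].T+T[:3,3]
    P[d==0]=np.nan
    return P
E
python3 - <<'E'
from h import *
np.set_printoptions(precision=1,suppress=True)
s=ctrl.read_state();print(s["clock"],s["eef_pos"],s["tool_rot"],s["width"])
for n in ["scene","top","wrist"]:
    p=imaging.get_image(n);save(p,n+"0");print(n,p["vfov"],p["cx"],p["cy"]);print(np.array(p["extrinsics"]))
    for t in "dropper_bottle buffer_bottle cassette marker stand_large stand_small cassette_nest marker_nest timer bud_tub".split():
        print(t,[(np.round(r["point"]).tolist(),round(r["score"],2),np.round(w(p,*np.clip(r["point"],0,[639,399]))).tolist()) for r in models.spot_in(p,t)])
E
```

```text
0.0 [266.4 592.2 230.4] [-3.1  0.   2.7] 85.45515191263857
scene 45.14135525772577 312.5859851766915 193.182081185144
[[  -0.8   -0.2    0.6 -455.3]
 [  -0.6    0.3   -0.7 1068.7]
 [  -0.    -0.9   -0.4  713. ]
 [   0.     0.     0.     1. ]]
dropper_bottle [([366.0, 176.0], 0.77, [413.0, -328.0, 41.0])]
buffer_bottle [([226.0, 264.0], 0.59, [408.0, 369.0, 25.0]), ([200.0, 252.0], 0.25, [545.0, 346.0, 4.0])]
cassette []
marker [([334.0, 203.0], 0.63, [416.0, -134.0, 4.0])]
stand_large [([198.0, 252.0], 0.82, [550.0, 348.0, 1.0])]
stand_small [([369.0, 174.0], 0.4, [450.0, -409.0, 12.0])]
cassette_nest [([308.0, 195.0], 0.71, [537.0, -142.0, 0.0])]
marker_nest [([258.0, 225.0], 0.84, [520.0, 132.0, 2.0])]
timer [([290.0, 208.0], 0.68, [490.0, 11.0, 21.0])]
bud_tub [([374.0, 155.0], 0.73, [523.0, -569.0, 28.0])]
top 45.64970860910678 318.4295607048423 200.84164071762467
[[  -0.    -1.     0.1  380. ]
 [  -1.     0.     0.   -97. ]
 [  -0.    -0.1   -1.  1378.7]
 [   0.     0.     0.     1. ]]
dropper_bottle [([410.0, 223.0], 0.44, [421.0, -329.0, 90.0])]
buffer_bottle []
cassette [([23
[... 273 characters left out ...]
[([401.0, 184.0], 0.18, [538.0, -323.0, 5.0])]
marker_nest [([247.0, 192.0], 0.95, [526.0, 124.0, 5.0]), ([289.0, 196.0], 0.74, [508.0, 1.0, 44.0])]
timer [([290.0, 198.0], 0.94, [504.0, -3.0, 35.0]), ([347.0, 223.0], 0.64, [428.0, -162.0, 15.0])]
bud_tub [([482.0, 187.0], 0.72, [513.0, -530.0, 83.0])]
wrist 71.01925920605915 320.24933009667416 202.5761186861814
[[  0.4   0.9   0.3 202.6]
 [  0.9  -0.4  -0.1 620.8]
 [ -0.    0.3  -1.  373.8]
 [  0.    0.    0.    1. ]]
dropper_bottle []
buffer_bottle [([230.0, 321.0], 0.68, [415.0, 373.0, 10.0])]
cassette []
marker []
stand_large []
stand_small []
cassette_nest []
marker_nest [([163.0, 397.0], 0.78, [500.0, 198.0, 12.0])]
timer []
bud_tub []
```

```bash
python3 - <<'E'
import cv2
a=cv2.imread("pics/top0.png")
cv2.imwrite("pics/top0z.png",cv2.resize(a[140:280,120:520],(800,280),interpolation=cv2.INTER_CUBIC))
E
```

```text
(no output)
```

View pics/top0.png

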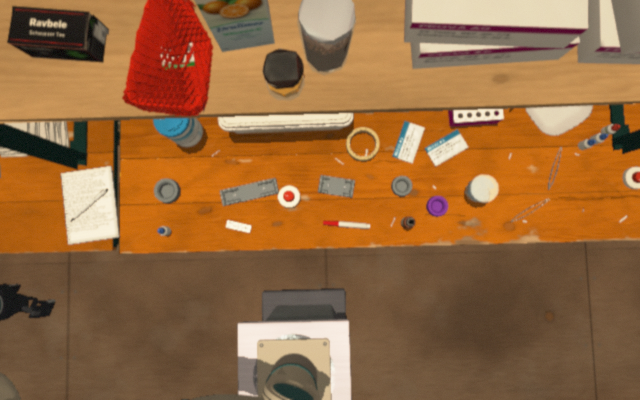

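View pics/scene0.png

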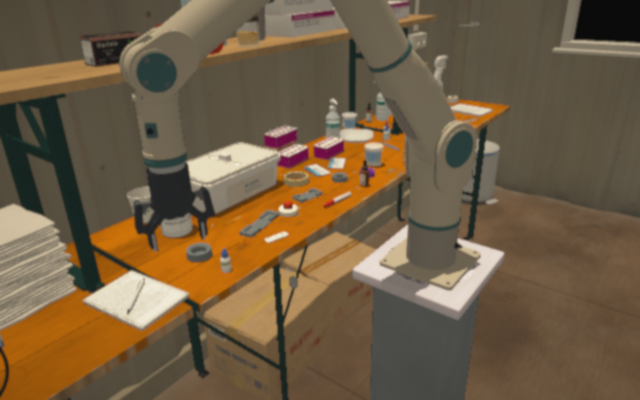

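View pics/wrist0.png

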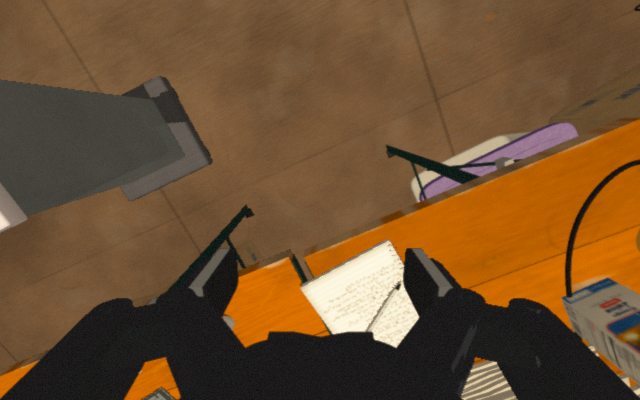

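```bash
true
```

```text
(no output)
```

View pics/top0z.png

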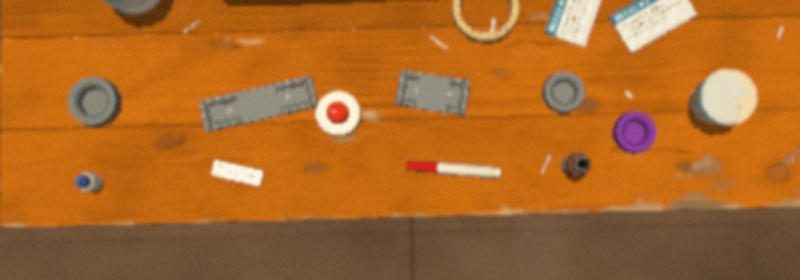

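The top picture shows, from left to right:
- Buffer bottle, blue cap: (163,231)
- Wide stand: (166,190)
- Marker nest: (248,192), with the timer at (289,197)
- Cassette: (239,226)
- Short nest: (337,186)
- Marker: (346,224)
- Narrow grey stand: (402,186)
- Dropper: (408,223)
- Purple decoy stand: (437,206)
- Tub: (483,190)

What could be mistaken:
- **Narrow stand:** purple ring (437,206), wide stand (166,190) and wooden ring (363,144). I choose the grey one at (402,186).
- **Buffer bottle:** white bottles far to the right, around (610,140).
- **Cassette:** test cards (408,142) and (447,148). I choose the white bar at (239,226).

```bash
python3 - <<'E'
from h import *
np.set_printoptions(precision=3,suppress=True)
s=ctrl.read_state();print(s["clock"],s["tool_rot"])
p=imaging.get_image("top");P=cloud(p);print(np.array(p["extrinsics"]))
for n,(u,v) in dict(shelf=(320,100),shelf2=(240,100),tray=(290,122),table=(320,240)).items(): print(n,P[v,u])
wp=imaging.get_image("wrist");print(np.array(wp["extrinsics"]))
R=cv2.Rodrigues
from scipy.spatial.transform import Rotation as Ro
Rt=Ro.from_euler("xyz",s["tool_rot"]).as_matrix();print(Rt)
E_=np.array(wp["extrinsics"]);print("cam in tool",Rt.T@(E_[:3,3]-s["eef_pos"]));print(Rt.T@E_[:3,:3])
def comp(n,u0,u1,v0,v1,lo,hi):
    Q=P[v0:v1,u0:u1].reshape(-1,3);Q=Q[(Q[:,2]>lo)&(Q[:,2]<hi)]
    Q=Q[(Q[:,0]<620)]
    xy=Q[:,:2].astype(np.float32);r=cv2.minAreaRect(xy)
    print(n,len(Q),Q.mean(0),np.percentile(Q[:,2],[5,50,95]),"rect",r)
comp("table",200,300,236,246,-20,20)
comp("buffer",150,178,220,242,8,90)
comp("lstand",150,182,175,206,8,60)
comp("mnest",212,278,175,210,6,30)
comp("cass",222,256,216,237,3,20)
comp("cnest",316,358,174,200,6,30)
comp("marker",318,374,216,232,5,30)
comp("sstand",388,414,172,200,8,60)
comp("dropper",398,420,212,234,15,130)
comp("timer",274,304,183,212,10,60)
comp("tub",464,502,170,212,10,100)
comp("purple",425,450,192,220,8,60)
E
```

```text
1.65 [-3.142 -0.     2.719]
[[  -0.027   -0.996    0.083  379.993]
 [  -1.       0.027    0.01   -97.027]
 [  -0.013   -0.083   -0.996 1378.711]
 [   0.       0.       0.       1.   ]]
shelf [638.857 -95.846 517.949]
shelf2 [642.911  52.187 519.405]
tray [698.99  -13.159 125.523]
table [381.264 -84.032  -3.006]
[[  0.409   0.877   0.253 202.64 ]
 [  0.912  -0.393  -0.114 620.842]
 [ -0.      0.277  -0.961 373.841]
 [  0.      0.      0.      1.   ]]
[[-0.912  0.41  -0.   ]
 [ 0.41   0.912 -0.   ]
 [ 0.    -0.    -1.   ]]
cam in tool [  69.938   -0.678 -142.563]
[[ 0.001 -0.961 -0.277]
 [ 1.     0.001  0.   ]
 [ 0.    -0.277  0.961]]
table 996 [385.261 120.129  -0.181] [-4.899 -0.208  4.543] rect ((385.2600402832031, 121.13697052001953), (289.2763977050781, 26.11640167236328), 88.47708892822266)
buffer 97 [419.938 355.292  40.747] [10.328 39.215 66.407] rect ((412.8694152832031, 353.2032775878906), (43.812950134277344, 25.678878784179688), 44.708396911621094)
lstand 374 [536.78  355.06   21.033] [ 9.984 22.056 28.074] rect ((537.2000122070312, 355.80157470703125), (69.13505554199219, 
[... 837 characters left out ...]
7534790039), 88.20809173583984)
dropper 139 [ 425.12  -328.307   65.463] [27.447 63.314 99.348] rect ((425.6902770996094, -332.9691467285156), (33.37846755981445, 30.505342483520508), 87.94781494140625)
timer 408 [511.38    4.112  22.78 ] [12.251 19.714 39.909] rect ((512.6453247070312, 11.064201354980469), (79.02447509765625, 61.92998504638672), 80.22903442382812)
tub 685 [ 511.003 -534.157   77.476] [24.508 81.877 86.38 ] rect ((491.9058837890625, -545.0673217773438), (119.4197998046875, 77.69055938720703), 21.4143123626709)
purple 258 [ 471.256 -422.092   17.916] [ 9.291 18.736 23.349] rect ((471.4284973144531, -421.719482421875), (57.29367446899414, 57.56357955932617), 64.98983764648438)
```

```bash
cat >> h.py <<'E'
from scipy.spatial.transform import Rotation as Ro
def delta(xyz,yaw,cur=None):
    s=ctrl.read_state() if cur is None else cur
    Rt=Ro.from_euler("xyz",s["tool_rot"]).as_matrix()
    d=Rt.T@(np.array(xyz)-s["eef_pos"])
    t=-(np.degrees(yaw-s["tool_rot"][2])+180)%360
    t=(t+180)%360-180 if False else -(((np.degrees(yaw-s["tool_rot"][2])+180)%360)-180)
    print("delta m",np.round(d/1000,4),"turn deg",round(t,2),"tcp",np.round(s["eef_pos"],1),np.round(s["tool_rot"],3),"t",s["clock"],"w",round(s["width"],1))
E
python3 -c "
from h import *
delta([450,350,230],np.pi/2)"
```

```text
delta m [-0.2668 -0.1462  0.0013] turn deg 65.77 tcp [266.7 592.8 231.3] [ 3.142 -0.     2.719] t 1.75 w 85.7
```

Request:
drive_tool(
  deltas="-0.039 -0.022 0 9.4 0.085; -0.078 -0.044 0 18.8 0.085; -0.117 -0.066 0 28.2 0.085; -0.156 -0.088 0 37.6 0.085; -0.195 -0.110 0 47 0.085; -0.234 -0.132 0 56.4 0.085; -0.267 -0.147 0 65.8 0.085; -0.267 -0.147 0 65.8 0.085; -0.267 -0.147 0 65.8 0.085",
)

```text
clock: 2.88
eef_pos: [449.3, 349.9, 231.3]
tool_rot: [-3.141, -0.001, 1.572]
force: [0.1, 0.1, -0.2]
width: 84.9
```

```bash
python3 -c "
from h import *
p=imaging.get_image('wrist');save(p,'w1');np.savez('w1.npz',P=cloud(p),c=p['color'],T=p['extrinsics'])
np.set_printoptions(precision=1,suppress=True)
for t in ['buffer_bottle','stand_large','cassette','marker_nest']:
    print(t,[(np.round(r['point']),round(r['score'],2),w(p,*r['point'])) for r in models.landmark_of(p,t)],[(np.round(r['point']),round(r['score'],2),w(p,*r['point'])) for r in models.spot_in(p,t)])
"
```

```text
buffer_bottle [(array([299., 169.]), 0.61, array([424.4, 367. ,  52.9]))] [(array([298., 170.]), 0.56, array([423.8, 366.2,  56.5]))]
stand_large [(array([386., 172.]), 0.93, array([536.5, 355.4,   3.2]))] [(array([389., 174.]), 0.73, array([541.3, 353.1,   2.6]))]
cassette [(array([302., 307.]), 0.83, array([422.1, 147.9,   6.4]))] [(array([304., 307.]), 0.59, array([425.8, 146.6,   6.1]))]
marker_nest [(array([372., 323.]), 0.82, array([530.8, 116.9,   3.6]))] [(array([371., 307.]), 0.73, array([528. , 145.6,   3.8]))]
```

View pics/w1.png

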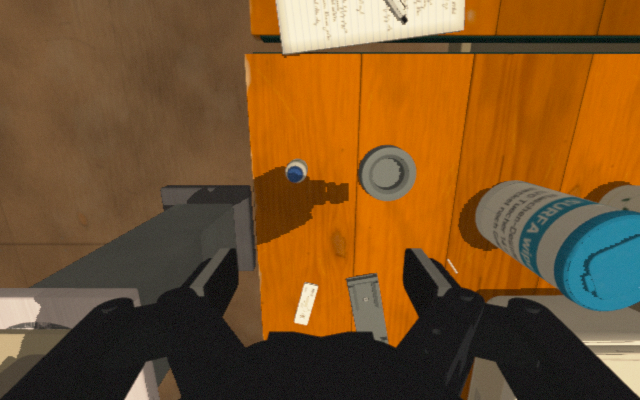

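```bash
cat >> h.py <<'E'
def circ(xy):
    A=np.c_[2*xy,np.ones(len(xy))];s=np.linalg.lstsq(A,(xy**2).sum(1),rcond=None)[0]
    return s[:2],np.sqrt(s[2]+s[0]**2+s[1]**2)
def sel(P,x,y,z):
    Q=P.reshape(-1,3);Q=Q[~np.isnan(Q[:,0])]
    return Q[(Q[:,0]>x[0])&(Q[:,0]<x[1])&(Q[:,1]>y[0])&(Q[:,1]<y[1])&(Q[:,2]>z[0])&(Q[:,2]<z[1])]
E
python3 - <<'E'
from h import *
np.set_printoptions(precision=1,suppress=True)
P=np.load("w1.npz")["P"]
Q=sel(P,(390,450),(330,400),(8,90));print("buf",len(Q),Q[:,2].max());
C=Q[Q[:,2]>np.percentile(Q[:,2],97)-4];print("cap top",C.mean(0),cv2.minEnclosingCircle(C[:,:2].astype(np.float32)),len(C))
for lo,hi in [(8,20),(20,30),(30,45),(45,60),(60,75)]:
    D=Q[(Q[:,2]>lo)&(Q[:,2]<hi)]
    if len(D): print(lo,len(D),D.mean(0),cv2.minEnclosingCircle(D[:,:2].astype(np.float32)))
Q=sel(P,(480,600),(300,410),(8,40));z=np.percentile(Q[:,2],90);print("stand top",z)
C=Q[Q[:,2]>z-4];print(C.mean(0),cv2.minEnclosingCircle(C[:,:2].astype(np.float32)))
Q=sel(P,(510,560),(330,385),(-3,8));print("floor",Q.mean(0),cv2.minEnclosingCircle(Q[:,:2].astype(np.float32)))
T=sel(P,(440,480),(200,300),(-9,9));print("table",T.mean(0))
E
```

```text
buf 414 68.48934356465327
cap top [419.6 361.1  66.4] ((419.64630126953125, 360.8969421386719), 3.96936297416687) 45
8 25 [425.4 369.1  14.1] ((420.732666015625, 363.33758544921875), 12.616745948791504)
20 27 [423.  371.2  25.1] ((420.23748779296875, 366.37713623046875), 11.666804313659668)
30 150 [422.1 365.3  37.3] ((419.79205322265625, 360.9708557128906), 12.806983947753906)
45 156 [420.4 363.1  54.9] ((419.5852966308594, 361.35577392578125), 9.436751365661621)
60 56 [420.  361.4  65.4] ((419.7738342285156, 361.1401672363281), 4.4805097579956055)
stand top 24.70695311182285
[535.9 356.9  23.6] ((536.0142822265625, 356.0335693359375), 34.75956726074219)
floor [537.5 355.3   4.1] ((535.3056640625, 365.65838623046875), 30.542091369628906)
table [459.9 251.5  -0.3]
```

Request:
drive_tool(
  deltas="0.011 -0.0295 0.04 0 0.085; 0.011 -0.0295 0.08 0 0.085; 0.011 -0.0295 0.11 0 0.085; 0.011 -0.0295 0.14 0 0.085; 0.011 -0.0295 0.165 0 0.085; 0.011 -0.0295 0.185 0 0.085; 0.011 -0.0295 0.2 0 0.085; 0.011 -0.0295 0.211 0 0.085; 0.011 -0.0295 0.211 0 0.085; 0.011 -0.0295 0.211 0 0.085",
)

```text
clock: 4.58
eef_pos: [420.8, 360.5, 20.8]
tool_rot: [3.141, -0.001, 1.57]
force: [-0.0, 0.7, -0.4]
width: 85.0
```

```bash
python3 -c "
from h import *
p=imaging.get_image('wrist');save(p,'w2');delta([419.7,361,20],np.pi/2)"
```

```text
delta m [ 0.0005 -0.0011  0.001 ] turn deg -0.03 tcp [420.8 360.5  21. ] [ 3.141e+00 -1.000e-03  1.570e+00] t 4.625 w 85.3
```

View pics/w2.png

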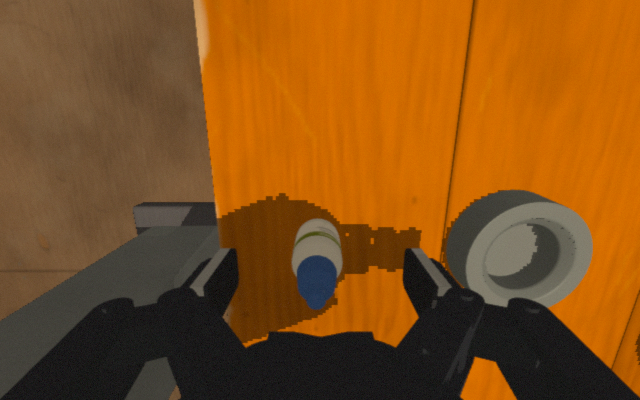

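The buffer bottle (318,250) stands between the jaws (columns 238 and 405), and the wide stand is clear on the right. I'll close on it.

Request:
drive_tool(
  deltas="0 0 0 0 0.045; 0 0 0 0 0.03; 0 0 0 0 0.02; 0 0 0 0 0.01; 0 0 0 0 0.01; 0 0 0 0 0.01; 0 0 0 0 0.01; 0 0 0 0 0.01",
)

```text
clock: 5.62
eef_pos: [420.4, 360.2, 20.6]
tool_rot: [3.142, -0.0, 1.57]
force: [-1.5, -0.7, 5.8]
width: 24.5
```

Request:
drive_tool(
  deltas="0 0 -0.02 0 0.01; 0 0 -0.06 0 0.01; 0 0 -0.11 0 0.01; -0.05 0.005 -0.16 0 0.01; -0.105 0.012 -0.18 0 0.01; -0.16 0.02 -0.18 0 0.01; -0.215 0.03 -0.18 0 0.01; -0.22 0.03 -0.18 0 0.01; -0.22 0.03 -0.18 0 0.01",
)

```text
clock: 6.75
eef_pos: [450.2, 140.3, 200.1]
tool_rot: [-3.141, -0.0, 1.569]
force: [-0.6, 0.5, -0.2]
width: 24.4
```

```bash
python3 -c "
from h import *
p=imaging.get_image('wrist');save(p,'w3');np.savez('w3.npz',P=cloud(p),c=p['color'],T=p['extrinsics']);delta([480,-220,200],np.pi/2)"
```

```text
delta m [-3.613e-01  2.970e-02 -2.000e-04] turn deg 0.04 tcp [450.1 141.3 200.1] [-3.141e+00 -1.000e-03  1.572e+00] t 6.8 w 24.4
```

View pics/w3.png

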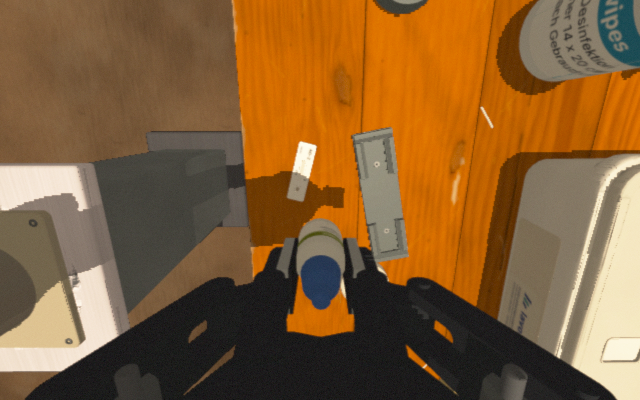

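The bottle is held upright. The cassette (302,171) and the long nest (381,193) are fully in view. I'll fit both from this picture, then go on to the right side.

```bash
cat >> h.py <<'E'
def rect(D,u0,u1,v0,v1,fn,z,T,f,cx,cy,name=""):
    c=D[v0:v1,u0:u1];m=fn(c).astype(np.uint8)
    n,l,st,ce=cv2.connectedComponentsWithStats(m);k=1+st[1:,4].argmax()
    cn=max(cv2.findContours((l==k).astype(np.uint8),cv2.RETR_EXTERNAL,cv2.CHAIN_APPROX_NONE)[0],key=len).reshape(-1,2)+[u0,v0]
    r=np.c_[(cn[:,0]-cx)/f,(cn[:,1]-cy)/f,np.ones(len(cn))]@T[:3,:3].T
    W=T[:3,3]+r*((z-T[2,3])/r[:,2])[:,None]
    R=cv2.minAreaRect(W[:,:2].astype(np.float32));b=cv2.boxPoints(R)
    e=[b[1]-b[0],b[2]-b[1]];a=max(e,key=np.linalg.norm);ang=np.degrees(np.arctan2(a[1],a[0]))%180
    print(name,"c",np.round(R[0],1),"size",np.round(R[1],1),"long axis deg",round(ang,1),"px",st[k,4])
def hsv(c): return cv2.cvtColor(c,cv2.COLOR_RGB2HSV)
def white(c): h=hsv(c);return (h[...,1]<60)&(h[...,2]>150)
def grey(c): h=hsv(c);return (h[...,1]<70)&(h[...,2]>60)
E
python3 - <<'E'
from h import *
d=np.load("w3.npz");f=200/np.tan(np.radians(71.01925920605915)/2);a=(d["T"],f,320.25,202.58)
rect(d["c"],270,335,130,210,white,5,*a,"cass")
rect(d["c"],345,415,120,270,grey,8,*a,"mnest")
P=d["P"]
for nm,x,y,z in [("cass",(400,460),(110,190),(3,12)),("mnest",(480,570),(30,215),(6,14))]:
    Q=sel(P,x,y,z);R=cv2.minAreaRect(Q[:,:2].astype(np.float32));print(nm,Q.mean(0),R,np.percentile(Q[:,2],[10,50,90]))
E
```

```text
cass c [430.8 165.3] size [41.5 20.3] long axis deg 76.1 px 539
mnest c [527.3 111.8] size [ 45.4 179.4] long axis deg 101.4 px 4775
cass [427.41626844 151.94720587   4.84288618] ((427.1569519042969, 151.00851440429688), (71.3683853149414, 21.09330177307129), 75.95149230957031) [3.90934015 4.82149565 5.79393942]
mnest [525.91504926 125.11679237  10.37464875] ((527.0765991210938, 117.96434020996094), (45.14101791381836, 166.30328369140625), 11.452934265136719) [ 7.79029595 10.80500545 12.1770453 ]
```

Request:
drive_tool(
  deltas="-0.05 0.005 0 0 0.01; -0.1 0.01 0 0 0.01; -0.15 0.015 0 0 0.01; -0.2 0.02 0 0 0.01; -0.25 0.02 0 0 0.01; -0.3 0.025 0 0 0.01; -0.36 0.03 0 0 0.01; -0.36 0.03 0 0 0.01; -0.36 0.03 0 0 0.01",
)

```text
clock: 7.92
eef_pos: [480.7, -217.8, 199.7]
tool_rot: [-3.141, -0.002, 1.573]
force: [-0.7, -0.5, 0.3]
width: 24.4
```

```bash
python3 -c "
from h import *
p=imaging.get_image('wrist');save(p,'w4');np.savez('w4.npz',P=cloud(p),c=p['color'],T=p['extrinsics']);delta([531.5,-322,130],np.pi/2)"
```

```text
delta m [-0.1051  0.0506  0.0695] turn deg 0.18 tcp [ 480.7 -217.1  199.7] [-3.141e+00 -2.000e-03  1.574e+00] t 7.975 w 24.6
```

View pics/w4.png

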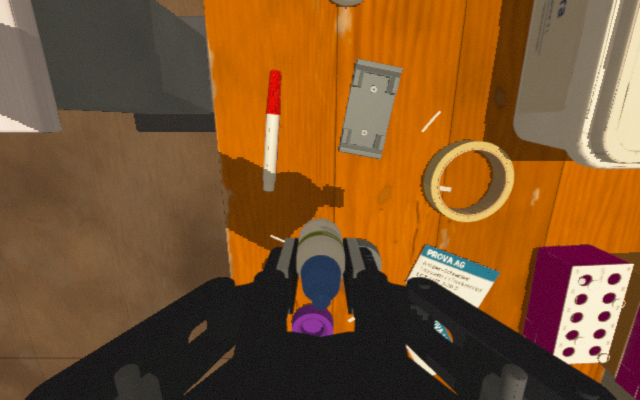

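Marker (272,135) and short nest (370,108) are in view; the narrow grey stand is hidden behind the bottle. I'll move further on to see it.

Request:
drive_tool(
  deltas="-0.05 0.0 0 0 0.01; -0.1 0.0 0 0 0.01; -0.15 0.0 0 0 0.01; -0.18 0 0 0 0.01; -0.18 0 0 0 0.01; -0.18 0 0 0 0.01",
)

```text
clock: 8.72
eef_pos: [481.2, -396.8, 199.8]
tool_rot: [-3.141, -0.002, 1.574]
force: [-0.1, -0.5, -0.4]
width: 24.6
```

```bash
python3 - <<'E'
from h import *
np.set_printoptions(precision=1,suppress=True)
p=imaging.get_image('wrist');save(p,'w5');P5=cloud(p);np.savez('w5.npz',P=P5,c=p['color'],T=p['extrinsics']);delta([531.5,-322,130],np.pi/2)
P=np.load("w4.npz")["P"]
for nm,x,y,z in [("marker",(395,460),(-240,-70),(5,25)),("cnest",(490,600),(-200,-70),(6,14))]:
    Q=sel(P,x,y,z);R=cv2.minAreaRect(Q[:,:2].astype(np.float32));print(nm,Q.mean(0),R,np.percentile(Q[:,2],[10,50,90,99]))
for nm,x,y in [("sstand",(490,575),(-365,-280))]:
    Q=sel(P5,x,y,(8,40));z=np.percentile(Q[:,2],90);C=Q[Q[:,2]>z-4]
    print(nm,z,len(C),C.mean(0),cv2.minEnclosingCircle(C[:,:2].astype(np.float32)))
Q=sel(P5,(390,460),(-370,-290),(8,130))
for lo,hi in [(10,30),(30,58),(62,75),(75,90),(90,110)]:
    D=Q[(Q[:,2]>lo)&(Q[:,2]<hi)]
    if len(D): print(lo,len(D),D.mean(0),cv2.minEnclosingCircle(D[:,:2].astype(np.float32)))
E
```

```text
delta m [0.1 0.1 0.1] turn deg 0.18 tcp [ 481.2 -396.8  200. ] [-3.1 -0.   1.6] t 8.775 w 24.5
marker [ 425.6 -158.1   13.6] ((424.7722473144531, -161.08522033691406), (133.93740844726562, 16.047775268554688), 84.28311157226562) [10.9 14.1 15.7 16.7]
cnest [ 536.7 -131.4   10.3] ((536.043701171875, -135.86453247070312), (99.87541198730469, 50.241943359375), 79.82743072509766) [ 7.7 10.8 12.  13.1]
sstand 20.610752406316504 1364 [ 530.8 -324.2   19.4] ((530.76171875, -324.7982482910156), 28.738719940185547)
10 62 [ 438.7 -333.1   19.8] ((431.79931640625, -333.8087158203125), 14.941204071044922)
30 158 [ 435.8 -333.1   48.1] ((424.4958190917969, -334.6217041015625), 16.749399185180664)
62 90 [ 431.8 -333.3   69.5] ((425.43902587890625, -333.97222900390625), 12.101207733154297)
75 270 [ 427.4 -333.9   77.5] ((424.1829528808594, -334.6475524902344), 11.276188850402832)
90 200 [ 425.3 -334.5   97.5] ((424.469970703125, -334.4872131347656), 6.536029815673828)
```

View pics/w5.png

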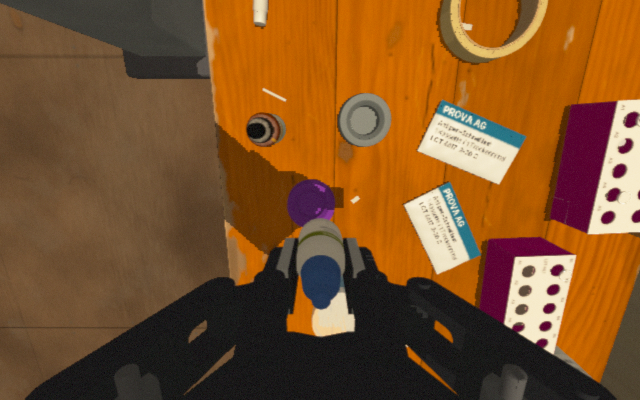

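Request:
drive_tool(
  deltas="0.035 0.025 0.02 0 0.01; 0.0715 0.05 0.05 0 0.01; 0.0715 0.05 0.08 0 0.01; 0.0715 0.05 0.11 0 0.01; 0.0715 0.05 0.13 0 0.01; 0.0715 0.05 0.13 0 0.01; 0.0715 0.05 0.13 0 0.01",
)

```text
clock: 9.65
eef_pos: [530.7, -328.6, 71.3]
tool_rot: [3.14, 0.001, 1.571]
force: [-0.2, -0.1, -0.6]
width: 23.9
```

```bash
python3 - <<'E'
from h import *
np.set_printoptions(precision=1,suppress=True)
p=imaging.get_image('wrist');save(p,'w6');P=cloud(p);delta([530.8,-325.3,25],np.pi/2)
Q=sel(P,(490,575),(-365,-280),(14,24));C=Q
print(len(C),C.mean(0),cv2.minEnclosingCircle(C[:,:2].astype(np.float32)),circ(C[:,:2]))
Q=sel(P,(505,560),(-360,-290),(60,130))
for lo,hi in [(62,90),(97,110),(110,130)]:
    D=Q[(Q[:,2]>lo)&(Q[:,2]<hi)]
    if len(D): print(lo,len(D),D.mean(0),cv2.minEnclosingCircle(D[:,:2].astype(np.float32)))
E
```

```text
delta m [ 0. -0.  0.] turn deg -0.03 tcp [ 530.8 -328.9   71.6] [3.1 0.  1.6] t 9.7 w 23.7
2429 [ 530.8 -316.4   19. ] ((530.7703247070312, -324.54736328125), 28.78354835510254) (array([ 530.8, -323.1]), np.float64(22.92313413459314))
62 1919 [ 530.9 -319.5   81.6] ((530.9459228515625, -322.6234130859375), 25.76565170288086)
97 2291 [ 530.9 -323.8  104.9] ((530.941650390625, -322.7584228515625), 25.84998893737793)
110 2600 [ 532.4 -320.4  119.6] ((532.4918212890625, -322.48333740234375), 27.847679138183594)
```

View pics/w6.png

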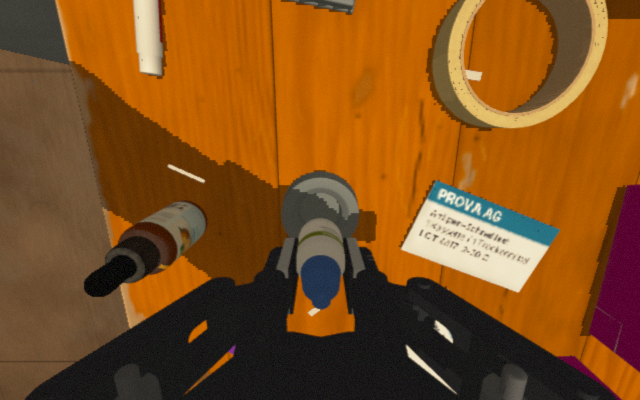

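Request:
drive_tool(
  deltas="0.0035 0 0.01 0 0.01; 0.0035 0 0.02 0 0.01; 0.0035 0 0.03 0 0.01; 0.0035 0 0.036 0 0.01; 0.0035 0 0.040 0 0.01; 0.0035 0 0.043 0 0.01; 0.0035 0 0.045 0 0.01; 0.0035 0 0.045 0 0.01; 0.0035 0 0.045 0 0.01",
)

```text
clock: 10.82
eef_pos: [530.2, -325.0, 25.5]
tool_rot: [3.141, 0.0, 1.57]
force: [0.3, -0.1, -1.1]
width: 24.2
```

Request:
drive_tool(
  deltas="0 0 0.0005 0 0.02; 0 0 0.0005 0 0.028; 0 0 0.0005 0 0.035; 0 0 0.0005 0 0.05; 0 0 0.0005 0 0.07; 0 0 0.0005 0 0.07",
)

```text
clock: 11.58
eef_pos: [530.1, -324.9, 24.8]
tool_rot: [-3.142, -0.0, 1.57]
force: [0.3, -0.1, -0.6]
width: 70.1
```

Request:
drive_tool(
  deltas="0 0 -0.02 0 0.085; 0 0 -0.05 0 0.085; 0 0 -0.09 0 0.085; 0 0 -0.12 0 0.085; -0.04 -0.03 -0.14 0 0.085; -0.06 -0.06 -0.14 0 0.085; -0.06 -0.06 -0.14 0 0.085; -0.06 -0.06 -0.14 0 0.085",
)

```text
clock: 12.58
eef_pos: [470.8, -384.3, 165.7]
tool_rot: [3.14, -0.0, 1.571]
force: [0.7, 0.4, -0.0]
width: 85.1
```

```bash
python3 - <<'E'
from h import *
np.set_printoptions(precision=1,suppress=True)
p=imaging.get_image('wrist');save(p,'w7');P=cloud(p);delta([424.5,-334.5,42],np.pi/2)
Q=sel(P,(490,575),(-365,-280),(14,24));print("stand",cv2.minEnclosingCircle(Q[:,:2].astype(np.float32)))
Q=sel(P,(505,560),(-350,-300),(30,130))
for lo,hi in [(30,48),(50,60),(60,100)]:
    D=Q[(Q[:,2]>lo)&(Q[:,2]<hi)]
    if len(D): print(lo,len(D),D.mean(0),D[:,2].max(),cv2.minEnclosingCircle(D[:,:2].astype(np.float32)))
Q=sel(P,(390,460),(-370,-300),(8,130))
for lo,hi in [(30,58),(62,75),(75,90),(90,110)]:
    D=Q[(Q[:,2]>lo)&(Q[:,2]<hi)]
    if len(D): print(lo,len(D),D.mean(0),cv2.minEnclosingCircle(D[:,:2].astype(np.float32)))
E
```

```text
delta m [ 0.  -0.   0.1] turn deg 0.07 tcp [ 471.3 -383.8  165.3] [ 3.1 -0.   1.6] t 12.625 w 85.2
stand ((530.8078002929688, -324.8010559082031), 28.910430908203125)
30 285 [ 524.  -323.3   40.6] 47.9428244411734 ((529.4541625976562, -324.21392822265625), 12.983587265014648)
50 124 [ 525.3 -323.2   55.9] 59.992942211843655 ((529.362060546875, -324.11724853515625), 9.244484901428223)
60 261 [ 528.9 -324.1   64.8] 71.95120751070266 ((529.73046875, -324.1947326660156), 7.939220428466797)
30 190 [ 434.9 -329.1   48.2] ((424.5345153808594, -334.38330078125), 16.69407081604004)
62 112 [ 431.4 -331.6   69. ] ((426.52288818359375, -333.6106262207031), 13.052571296691895)
75 338 [ 427.2 -333.1   77.5] ((424.2200927734375, -334.63995361328125), 11.269989967346191)
90 258 [ 425.1 -334.1   97.4] ((424.17816162109375, -334.4232482910156), 6.521543979644775)
```

View pics/w7.png

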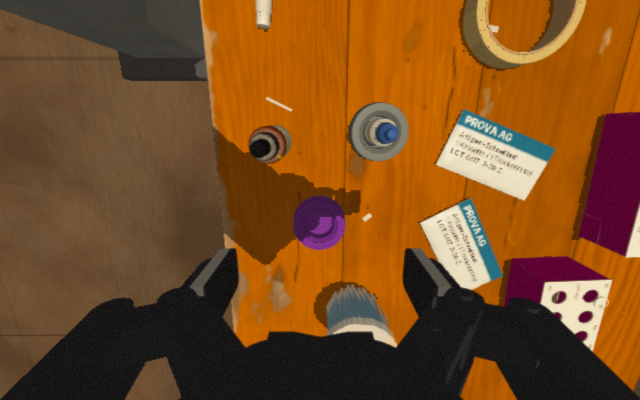

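Request:
drive_tool(
  deltas="0.025 -0.023 0 0 0.085; 0.0495 -0.0467 0 0 0.085; 0.0495 -0.0467 0 0 0.085; 0.0495 -0.0467 0.03 0 0.085; 0.0495 -0.0467 0.06 0 0.085; 0.0495 -0.0467 0.09 0 0.085; 0.0495 -0.0467 0.11 0 0.085; 0.0495 -0.0467 0.1235 0 0.085; 0.0495 -0.0467 0.1235 0 0.085; 0.0495 -0.0467 0.1235 0 0.085",
)

```text
clock: 13.88
eef_pos: [424.1, -335.7, 41.9]
tool_rot: [3.14, 0.001, 1.571]
force: [-0.8, 0.6, 1.2]
width: 85.2
```

```bash
python3 -c "
from h import *
p=imaging.get_image('wrist');save(p,'w8');delta([424.3,-334.5,42],np.pi/2)"
```

```text
delta m [0.0013 0.0002 0.0001] turn deg -0.01 tcp [ 424.1 -335.8   42.1] [3.140e+00 1.000e-03 1.571e+00] t 13.925 w 84.9
```

View pics/w8.png

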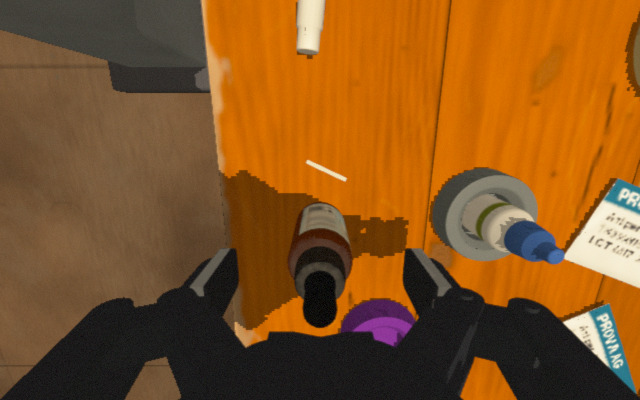

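The dropper bottle (320,260) is centred between the jaws, and the buffer bottle stands in the narrow stand (490,220). I'll close.

Request:
drive_tool(
  deltas="0.001 0 0 0 0.055; 0.001 0 0 0 0.04; 0.001 0 0 0 0.03; 0.001 0 0 0 0.015; 0.001 0 0 0 0.015; 0.001 0 0 0 0.015; 0.001 0 0 0 0.015",
)

```text
clock: 14.8
eef_pos: [423.6, -334.5, 41.9]
tool_rot: [3.141, 0.0, 1.57]
force: [0.3, 0.9, 4.4]
width: 29.9
```

Request:
drive_tool(
  deltas="0 0 -0.02 0 0.015; 0 0 -0.06 0 0.015; 0 0 -0.11 0 0.015; 0.05 0.005 -0.15 0 0.015; 0.105 0.01 -0.16 0 0.015; 0.16 0.015 -0.16 0 0.015; 0.215 0.02 -0.16 0 0.015; 0.27 0.025 -0.16 0 0.015; 0.325 0.03 -0.16 0 0.015; 0.325 0.03 -0.16 0 0.015",
)

```text
clock: 16.05
eef_pos: [453.5, -4.1, 201.1]
tool_rot: [-3.141, -0.002, 1.58]
force: [0.7, -1.5, -1.0]
width: 30.1
```

```bash
python3 -c "
from h import *
p=imaging.get_image('wrist');save(p,'w9');delta([536,356,160],np.pi/2)"
```

```text
delta m [0.3627 0.0844 0.0414] turn deg 0.28 tcp [453.4  -7.1 201.2] [-3.141 -0.     1.576] t 16.1 w 30.4
```

View pics/w9.png

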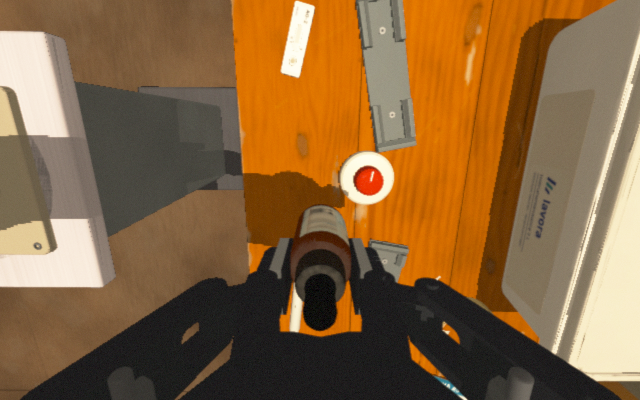

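```bash
python3 -c "
from h import *
P=np.load('w1.npz')['P'];Q=sel(P,(590,720),(250,420),(30,400));print(Q.min(0),Q.max(0))"
```

```text
[661.51500871 252.56452142  30.0244078 ] [719.98111598 347.47412006 161.138849  ]
```

Request:
drive_tool(
  deltas="0.055 0.012 0 0 0.015; 0.11 0.024 0 0 0.015; 0.165 0.036 0 0 0.015; 0.22 0.05 0 0 0.015; 0.275 0.065 0 0 0.015; 0.33 0.08 0.02 0 0.015; 0.36 0.084 0.05 0 0.015; 0.36 0.084 0.08 0 0.015; 0.36 0.084 0.1 0 0.015; 0.36 0.084 0.1 0 0.015; 0.36 0.084 0.1 0 0.015",
)

```text
clock: 17.48
eef_pos: [538.9, 349.9, 102.5]
tool_rot: [3.14, -0.001, 1.569]
force: [-0.2, -0.0, 0.1]
width: 30.1
```

```bash
python3 -c "
from h import *
np.set_printoptions(precision=4,suppress=True)
p=imaging.get_image('wrist');save(p,'w10');delta([536,356.3,46.5],np.pi/2)
P=cloud(p)
Q=sel(P,(490,585),(310,400),(18,28));print('stand',cv2.minEnclosingCircle(Q[:,:2].astype(np.float32)),Q.mean(0))"
```

```text
delta m [ 0.0059 -0.003   0.0563] turn deg -0.09 tcp [538.9 350.3 102.8] [ 3.139 -0.001  1.569] t 17.525 w 30.2
stand ((535.778564453125, 356.0606384277344), 34.750675201416016) [534.5799 365.7521  23.1465]
```

View pics/w10.png

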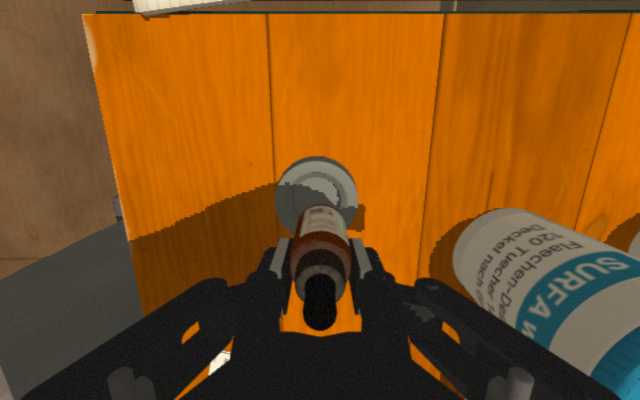

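Request:
drive_tool(
  deltas="0.006 -0.003 0 0 0.015; 0.006 -0.003 0.015 0 0.015; 0.006 -0.003 0.03 0 0.015; 0.006 -0.003 0.04 0 0.015; 0.006 -0.003 0.047 0 0.015; 0.006 -0.003 0.052 0 0.015; 0.006 -0.003 0.055 0 0.015; 0.006 -0.003 0.056 0 0.015; 0.006 -0.003 0.056 0 0.015; 0.006 -0.003 0.056 0 0.015",
)

```text
clock: 18.77
eef_pos: [534.9, 356.7, 45.9]
tool_rot: [3.141, -0.0, 1.57]
force: [-0.5, 0.1, 4.7]
width: 30.0
```

Request:
drive_tool(
  deltas="0 0 0 0 0.028; 0 0 0 0 0.035; 0 0 0 0 0.045; 0 0 0 0 0.06; 0 0 0 0 0.075; 0 0 0 0 0.075",
)

```text
clock: 19.52
eef_pos: [534.6, 356.7, 45.2]
tool_rot: [-3.142, 0.0, 1.57]
force: [-0.8, 0.1, -0.3]
width: 74.8
```

Request:
drive_tool(
  deltas="0 0 -0.02 0 0.085; 0 0 -0.05 0 0.085; 0 0 -0.09 0 0.085; -0.02 -0.02 -0.13 0 0.085; -0.06 -0.05 -0.14 0 0.085; -0.1 -0.08 -0.14 0 0.085; -0.14 -0.1 -0.14 0 0.085; -0.16 -0.1 -0.14 0 0.085; -0.16 -0.1 -0.14 0 0.085; -0.16 -0.1 -0.14 0 0.085",
)

```text
clock: 20.78
eef_pos: [435.7, 198.2, 185.7]
tool_rot: [3.14, -0.001, 1.571]
force: [0.1, 1.1, -0.5]
width: 85.2
```

```bash
python3 -c "
from h import *
np.set_printoptions(precision=4,suppress=True)
p=imaging.get_image('wrist');save(p,'w11');delta([427.2,151,120],np.radians(76+0))
P=cloud(p)
Q=sel(P,(490,585),(310,400),(18,28));print('stand',cv2.minEnclosingCircle(Q[:,:2].astype(np.float32)))
for lo,hi in [(68,85),(92,120)]:
    D=sel(P,(500,570),(320,390),(lo,hi));print(len(D),D[:,2].max(),cv2.minEnclosingCircle(D[:,:2].astype(np.float32)))
Q=sel(P,(390,470),(100,200),(2.8,12));print(cv2.minAreaRect(Q[:,:2].astype(np.float32)),Q.mean(0))
"
```

```text
delta m [-0.0473 -0.0084  0.0654] turn deg 14.06 tcp [435.5 198.3 185.4] [ 3.141 -0.001  1.572] t 20.825 w 84.9
stand ((535.5437622070312, 355.6535339355469), 34.952781677246094)
554 84.98886819166799 ((534.6133422851562, 355.3258056640625), 11.54837703704834)
58 99.64452738697159 ((534.5292358398438, 352.1539306640625), 4.458423614501953)
((427.1474609375, 150.86729431152344), (72.14178466796875, 21.276979446411133), 75.88920593261719) [427.4327 152.3551   4.9212]
```

View pics/w11.png

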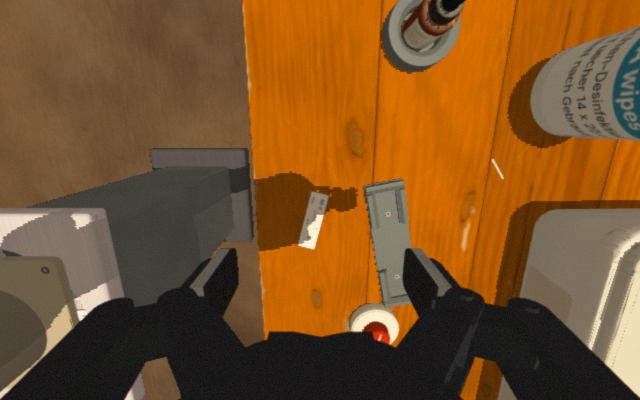

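Request:
drive_tool(
  deltas="-0.024 -0.004 0.03 7 0.06; -0.047 -0.0085 0.06 14 0.05; -0.047 -0.0085 0.1 14 0.05; -0.047 -0.0085 0.13 14 0.05; -0.047 -0.0085 0.15 14 0.05; -0.047 -0.0085 0.16 14 0.05; -0.047 -0.0085 0.16 14 0.05; -0.047 -0.0085 0.16 14 0.05",
)

```text
clock: 21.82
eef_pos: [426.5, 150.4, 25.3]
tool_rot: [3.141, -0.0, 1.327]
force: [0.3, 0.3, -0.6]
width: 49.7
```

```bash
python3 -c "
from h import *
np.set_printoptions(precision=4,suppress=True)
p=imaging.get_image('wrist');save(p,'w12');delta([427.2,151,1.8],np.radians(76))
P=cloud(p)
Q=sel(P,(390,470),(100,200),(2.8,8));print(cv2.minAreaRect(Q[:,:2].astype(np.float32)),Q.mean(0))
"
```

```text
delta m [0.0008 0.0004 0.0238] turn deg 0.02 tcp [426.6 150.3  25.6] [ 3.141 -0.001  1.327] t 21.875 w 50.0
((426.93902587890625, 151.1302032470703), (71.5836410522461, 21.117122650146484), 75.97021484375) [427.4401 153.2923   4.8912]
```

View pics/w12.png

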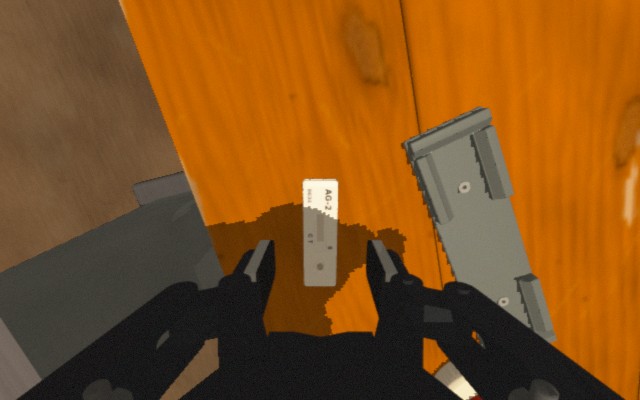

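The cassette (320,232) is centred and parallel between the jaws. I'll go down and close.

Request:
drive_tool(
  deltas="0.001 0 0.01 0 0.05; 0.001 0 0.018 0 0.05; 0.001 0 0.022 0 0.05; 0.001 0 0.0235 0 0.05; 0.001 0 0.0235 0 0.05; 0.001 0 0.0235 0 0.03; 0.001 0 0.0235 0 0.012; 0.001 0 0.0235 0 0.01; 0.001 0 0.0235 0 0.01; 0.001 0 0.0235 0 0.01; 0.001 0 0.0235 0 0.01",
)

```text
clock: 23.25
eef_pos: [426.5, 150.7, 2.4]
tool_rot: [3.141, -0.001, 1.326]
force: [-1.5, 0.4, 5.2]
width: 18.4
```

Request:
drive_tool(
  deltas="0 0 -0.015 0 0.01; 0 0 -0.05 0 0.01; 0 0 -0.1 0 0.01; -0.045 0.03 -0.13 0 0.01; -0.09 0.06 -0.13 0 0.01; -0.13 0.09 -0.13 -2 0.01; -0.17 0.12 -0.13 -3.8 0.01; -0.21 0.15 -0.13 -3.8 0.01; -0.25 0.175 -0.13 -3.8 0.01; -0.25 0.175 -0.13 -3.8 0.01; -0.25 0.175 -0.13 -3.8 0.01",
)

```text
clock: 24.62
eef_pos: [534.8, -133.6, 131.5]
tool_rot: [-3.14, -0.001, 1.392]
force: [0.1, 0.8, -0.0]
width: 18.5
```

```bash
python3 -c "
from h import *
np.set_printoptions(precision=4,suppress=True)
p=imaging.get_image('wrist');save(p,'w13');delta([536,-135.9,6.2],np.radians(79.8))
P=cloud(p)
Q=sel(P,(470,610),(-200,-70),(6.5,14));print(cv2.minAreaRect(Q[:,:2].astype(np.float32)),Q.mean(0))
"
```

```text
delta m [-0.003   0.0018  0.1252] turn deg 0.03 tcp [ 534.9 -132.8  131.5] [-3.14  -0.001  1.393] t 24.675 w 18.4
((536.8237915039062, -131.78187561035156), (91.61255645751953, 49.955284118652344), 79.77864837646484) [ 542.0534 -107.5472   10.4603]
```

View pics/w13.png

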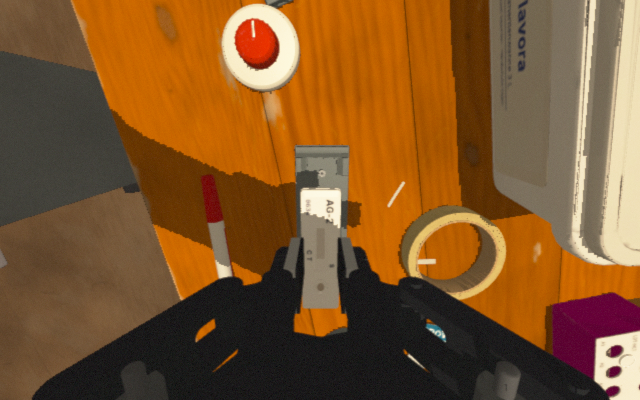

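Request:
drive_tool(
  deltas="-0.003 0.0015 0.03 0 0.01; -0.003 0.0015 0.06 0 0.01; -0.003 0.0015 0.085 0 0.01; -0.003 0.0015 0.1 0 0.01; -0.003 0.0015 0.105 0 0.01; -0.003 0.0015 0.105 0 0.01",
)

```text
clock: 25.42
eef_pos: [536.6, -137.3, 27.1]
tool_rot: [3.141, -0.0, 1.393]
force: [-0.2, -1.4, 0.7]
width: 18.1
```

```bash
python3 -c "
from h import *
p=imaging.get_image('wrist');save(p,'w14');delta([536,-135.9,6.4],np.radians(79.8))
"
```

```text
delta m [ 0.0014 -0.0012  0.021 ] turn deg -0.01 tcp [ 536.9 -137.5   27.4] [3.141 0.    1.393] t 25.475 w 18.1
```

View pics/w14.png

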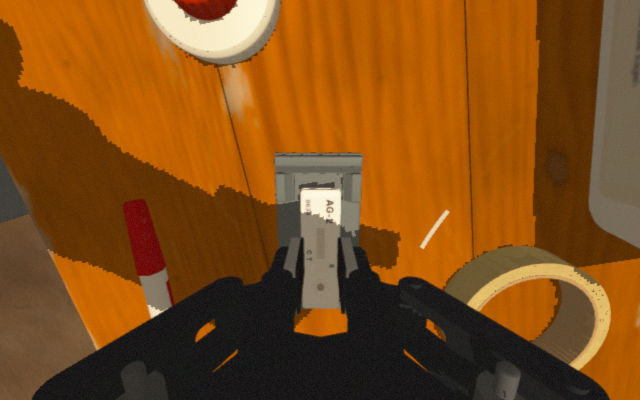

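Request:
drive_tool(
  deltas="0.0013 -0.001 0.006 0 0.01; 0.0013 -0.001 0.012 0 0.01; 0.0013 -0.001 0.016 0 0.01; 0.0013 -0.001 0.019 0 0.01; 0.0013 -0.001 0.0205 0 0.01; 0.0013 -0.001 0.0205 0 0.01; 0.0013 -0.001 0.0205 0 0.01",
)

```text
clock: 26.35
eef_pos: [535.5, -136.1, 6.4]
tool_rot: [-3.141, -0.0, 1.392]
force: [-0.6, -0.5, 2.7]
width: 17.9
```

Request:
drive_tool(
  deltas="0 0 0 0 0.02; 0 0 0 0 0.027; 0 0 0 0 0.035; 0 0 0 0 0.045; 0 0 0 0 0.045; 0 0 -0.01 0 0.045; 0 0 -0.03 0 0.06; 0 0 -0.07 0 0.06; 0 0 -0.12 0 0.06; 0 0 -0.16 0 0.06; 0 0 -0.16 0 0.06",
)

```text
clock: 27.72
eef_pos: [537.6, -137.0, 169.9]
tool_rot: [3.135, 0.0, 1.392]
force: [0.3, 0.3, -0.8]
width: 59.6
```

Request:
drive_tool(
  deltas="-0.05 -0.03 0 -4 0.085; -0.08 -0.08 0 -4 0.085; -0.1 -0.1 0 -4 0.085; -0.1 -0.1 0 -4 0.085; -0.1 -0.1 0 -4 0.085",
)

```text
clock: 28.35
eef_pos: [420.2, -216.1, 166.0]
tool_rot: [3.142, -0.001, 1.463]
force: [0.5, 0.1, 0.1]
width: 85.2
```

```bash
python3 -c "
from h import *
np.set_printoptions(precision=4,suppress=True)
p=imaging.get_image('wrist');save(p,'w15');delta([424.8,-161,30],np.radians(84.3))
P=cloud(p)
Q=sel(P,(470,610),(-200,-70),(9.9,14));print('nest',cv2.minAreaRect(Q[:,:2].astype(np.float32)),Q.mean(0))
m=white(p['color'])&(np.abs(P[...,0]-536)<20)&(np.abs(P[...,1]+136)<50)
Q=P[m];print('cass',len(Q),cv2.minAreaRect(Q[:,:2].astype(np.float32)),np.percentile(Q[:,2],[2,10,50,90,98]))
A=np.c_[Q[:,:2],np.ones(len(Q))];print('slope',np.linalg.lstsq(A,Q[:,2],rcond=None)[0])
Q=sel(P,(395,460),(-240,-80),(5,25));print('marker',cv2.minAreaRect(Q[:,:2].astype(np.float32)),Q.mean(0))
"
```

```text
delta m [ 0.055  -0.0016  0.136 ] turn deg -0.42 tcp [ 420.5 -215.9  166. ] [ 3.142 -0.     1.464] t 28.4 w 85.0
nest ((535.6185913085938, -135.75003051757812), (100.07537841796875, 50.56259536743164), 79.42169189453125) [ 536.4506 -131.3962   11.2152]
cass 1601 ((537.3218994140625, -135.57664489746094), (73.8956527709961, 24.076135635375977), 79.50814819335938) [ 4.3057  7.7636  8.8539  9.8314 10.3794]
slope [-0.0215  0.0051 20.9135]
marker ((424.0842590332031, -161.0552215576172), (134.4771728515625, 16.33950424194336), 83.81047058105469) [ 424.7853 -157.4725   13.6644]
```

View pics/w15.png

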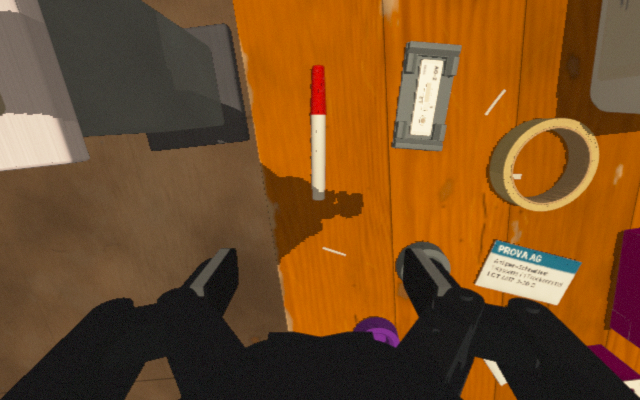

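The cassette lies flat in the short nest (top at 8.9 mm). Next is the marker (318,130).

Request:
drive_tool(
  deltas="0.03 -0.001 0.03 -0.2 0.06; 0.055 -0.0015 0.06 -0.2 0.06; 0.055 -0.0015 0.1 -0.2 0.06; 0.055 -0.0015 0.125 -0.2 0.06; 0.055 -0.0015 0.135 -0.2 0.06; 0.055 -0.0015 0.135 -0.2 0.06; 0.055 -0.0015 0.135 -0.2 0.06",
)

```text
clock: 29.28
eef_pos: [424.7, -162.0, 31.9]
tool_rot: [3.14, 0.0, 1.466]
force: [-0.3, 0.6, 0.5]
width: 60.1
```

```bash
python3 -c "
from h import *
p=imaging.get_image('wrist');save(p,'w16');delta([424.4,-161,4],np.radians(84))
"
```

```text
delta m [ 0.0011 -0.0005  0.0281] turn deg -0.01 tcp [ 424.7 -162.1   32.1] [3.140e+00 1.000e-03 1.466e+00] t 29.325 w 60.0
```

View pics/w16.png

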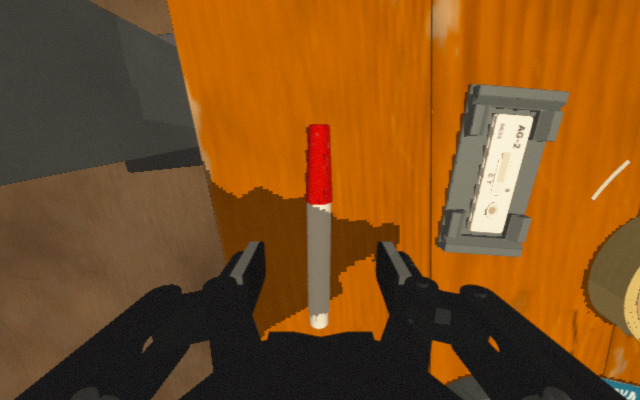

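Request:
drive_tool(
  deltas="0.001 0 0.01 0 0.06; 0.001 0 0.02 0 0.06; 0.001 0 0.026 0 0.06; 0.001 0 0.0275 0 0.06; 0.001 0 0.0275 0 0.04; 0.001 0 0.0275 0 0.025; 0.001 0 0.0275 0 0.01; 0.001 0 0.0275 0 0.005; 0.001 0 0.0275 0 0.005; 0.001 0 0.0275 0 0.005; 0.001 0 0.0275 0 0.005; 0.001 0 0.0275 0 0.005",
)

```text
clock: 30.82
eef_pos: [424.3, -160.9, 4.3]
tool_rot: [3.141, -0.0, 1.465]
force: [-1.5, 0.5, 4.9]
width: 13.0
```

```bash
python3 -c "
from h import *
delta([527.1,118,140],np.radians(101.45))
"
```

```text
delta m [ 0.2882  0.073  -0.1356] turn deg -17.49 tcp [ 424.3 -160.9    4.3] [ 3.141 -0.     1.465] t 30.825 w 13.0
```

Request:
drive_tool(
  deltas="0 0 -0.015 0 0.005; 0 0 -0.05 0 0.005; 0 0 -0.1 0 0.005; 0.05 0.013 -0.13 -4 0.005; 0.1 0.026 -0.136 -8 0.005; 0.15 0.039 -0.136 -12 0.005; 0.2 0.052 -0.136 -15 0.005; 0.25 0.065 -0.136 -17.5 0.005; 0.288 0.073 -0.136 -17.5 0.005; 0.288 0.073 -0.136 -17.5 0.005; 0.288 0.073 -0.136 -17.5 0.005",
)

```text
clock: 32.2
eef_pos: [526.4, 117.0, 139.7]
tool_rot: [-3.141, 0.001, 1.771]
force: [1.6, -1.2, -0.5]
width: 12.4
```

```bash
python3 -c "
from h import *
np.set_printoptions(precision=4,suppress=True)
p=imaging.get_image('wrist');save(p,'w17');delta([527.1,118,8.3],np.radians(101.45))
P=cloud(p)
Q=sel(P,(470,590),(20,220),(6.5,14));print(cv2.minAreaRect(Q[:,:2].astype(np.float32)))
"
```

```text
delta m [0.0015 0.001  0.1316] turn deg -0.08 tcp [526.4 116.5 139.9] [-3.141  0.001  1.769] t 32.25 w 13.2
((522.5427856445312, 111.09490966796875), (184.4528045654297, 72.80343627929688), 88.11538696289062)
```

View pics/w17.png

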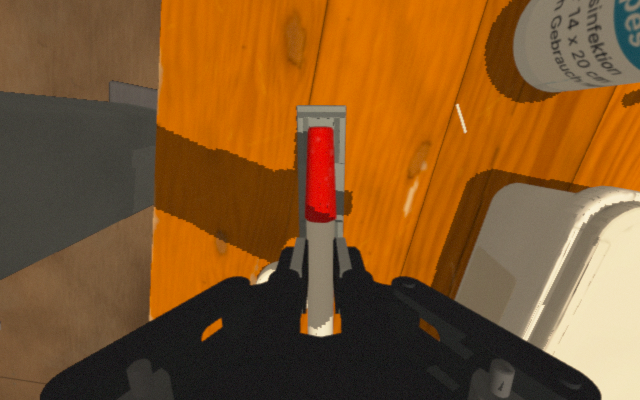

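Request:
drive_tool(
  deltas="0.001 0.001 0.03 0 0.005; 0.001 0.001 0.06 0 0.005; 0.001 0.001 0.085 0 0.005; 0.001 0.001 0.1 0 0.005; 0.001 0.001 0.11 0 0.005; 0.001 0.001 0.11 0 0.005",
)

```text
clock: 33.0
eef_pos: [527.6, 118.6, 29.7]
tool_rot: [-3.141, -0.0, 1.77]
force: [-0.7, 0.2, -0.8]
width: 12.8
```

```bash
python3 -c "
from h import *
p=imaging.get_image('wrist');save(p,'w18');delta([527.1,118,8.3],np.radians(101.45))
"
```

```text
delta m [-0.0006 -0.001   0.0218] turn deg -0.0 tcp [528.  118.8  30.1] [3.141 0.    1.771] t 33.05 w 12.7
```

View pics/w18.png

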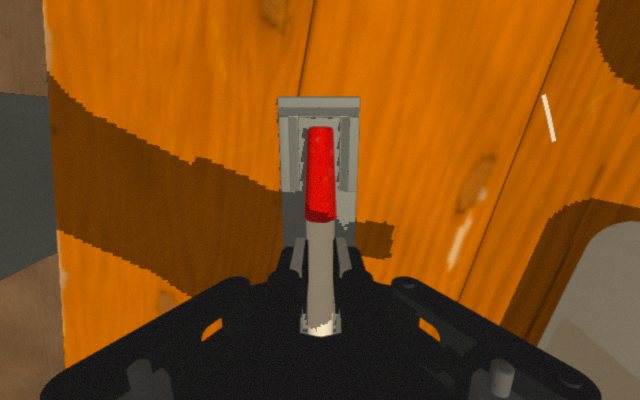

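Request:
drive_tool(
  deltas="-0.0005 -0.0008 0.006 0 0.005; -0.0005 -0.0008 0.012 0 0.005; -0.0005 -0.0008 0.017 0 0.005; -0.0005 -0.0008 0.02 0 0.005; -0.0005 -0.0008 0.0213 0 0.005; -0.0005 -0.0008 0.0213 0 0.005; -0.0005 -0.0008 0.0213 0 0.005",
)

```text
clock: 33.92
eef_pos: [527.1, 118.4, 8.6]
tool_rot: [3.141, 0.0, 1.771]
force: [-0.1, -0.6, 0.3]
width: 12.7
```

Request:
drive_tool(
  deltas="0 0 0.0004 0 0.015; 0 0 0.0004 0 0.02; 0 0 0.0004 0 0.028; 0 0 0.0004 0 0.04; 0 0 0.0004 0 0.045; 0 0 -0.01 0 0.045; 0 0 -0.03 0 0.06; 0 0 -0.07 0 0.06; 0 0 -0.12 0 0.06; 0 0 -0.16 0 0.06; 0 0 -0.16 0 0.06",
)

```text
clock: 35.3
eef_pos: [529.1, 118.4, 172.0]
tool_rot: [3.135, -0.0, 1.771]
force: [0.6, -0.3, -1.3]
width: 60.0
```

Request:
drive_tool(
  deltas="-0.04 -0.03 -0.02 5 0.085; -0.08 -0.06 -0.05 11.5 0.085; -0.12 -0.08 -0.06 11.5 0.085; -0.12 -0.08 -0.06 11.5 0.085; -0.12 -0.08 -0.06 11.5 0.085",
)

```text
clock: 35.92
eef_pos: [472.2, -14.3, 227.9]
tool_rot: [-3.14, -0.001, 1.571]
force: [-0.4, 0.1, 0.4]
width: 84.7
```

```bash
python3 - <<'E'
from h import *
np.set_printoptions(precision=4,suppress=True)
p=imaging.get_image('wrist');save(p,'w19');delta([527.1,118,230],np.radians(90))
P=cloud(p)
R=lambda Q:cv2.minAreaRect(Q[:,:2].astype(np.float32))
Q=sel(P,(470,590),(15,220),(14.5,26));print('marker',R(Q),np.percentile(Q[:,2],[10,50,90,98]))
A=np.c_[Q[:,:2],np.ones(len(Q))];print('slope',np.linalg.lstsq(A,Q[:,2],rcond=None)[0][:2])
Q=sel(P,(470,590),(36,220),(7.5,12.5));print('nest',R(Q))
Q=sel(P,(470,560),(-40,45),(12,33));print('timer',cv2.minEnclosingCircle(Q[:,:2].astype(np.float32)))
D=sel(P,(500,570),(320,390),(68,120));print(len(D))
t=imaging.get_image('top');save(t,'top1');Pt=cloud(t)
for n,x,y,z in [("dropper",(500,570),(315,395),(68,120)),("buffer",(500,560),(-355,-290),(50,90)),("tub",(460,570),(-600,-480),(70,100))]:
    Q=sel(Pt,x,y,z);print(n,len(Q),Q.mean(0),Q[:,2].max())
E
```

```text
delta m [ 0.1317  0.0549 -0.0022] turn deg 0.07 tcp [472.3 -13.8 227.8] [-3.14  -0.001  1.572] t 35.975 w 85.4
marker ((523.9267578125, 95.13280487060547), (172.20643615722656, 58.21066665649414), 80.13971710205078) [16.0551 18.2528 19.7849 20.6737]
slope [ 0.0018 -0.0022]
nest ((527.843994140625, 113.44061279296875), (45.272064208984375, 156.83335876464844), 11.577871322631836)
timer ((521.0599975585938, 14.431333541870117), 48.97978210449219)
0
dropper 74 [536.1402 353.5472  85.0983] 106.57460117761661
buffer 36 [ 531.2045 -321.8923   61.8343] 72.09474138938776
tub 636 [ 511.555  -535.5511   82.1723] 91.25882105596543
```

View pics/w19.png

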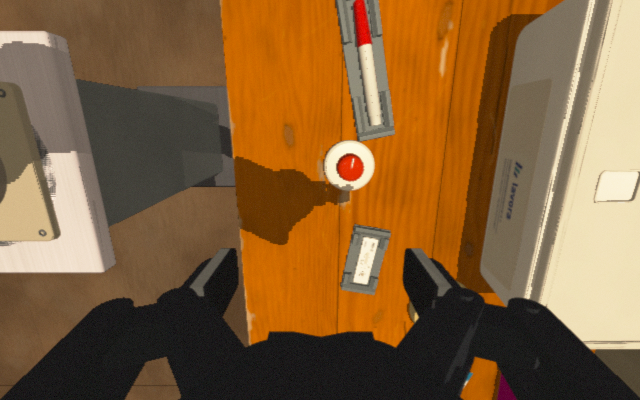

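View pics/top1.png

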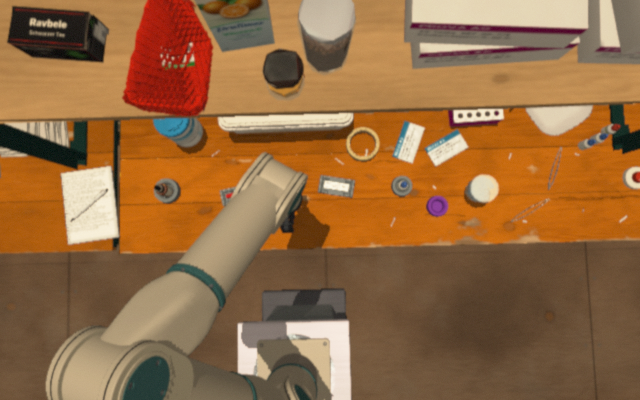

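Request:
drive_tool(
  deltas="0.05 0 0 0 0.085; 0.1 -0.01 0 0 0.085; 0.15 -0.01 0 0 0.085; 0.19 -0.01 0 0 0.085; 0.19 -0.01 0 0 0.085; 0.19 -0.01 0 0 0.085",
)

```text
clock: 36.78
eef_pos: [462.2, 175.0, 228.0]
tool_rot: [-3.141, 0.001, 1.572]
force: [-0.9, -0.3, -0.6]
width: 84.9
```

```bash
python3 - <<'E'
from h import *
np.set_printoptions(precision=4,suppress=True)
p=imaging.get_image('wrist');save(p,'w20')
P=cloud(p)
R=lambda Q:cv2.minAreaRect(Q[:,:2].astype(np.float32))
Q=sel(P,(470,590),(46,220),(14,26));print('marker',R(Q),np.percentile(Q[:,2],[10,50,90,98]))
Q=sel(P,(470,590),(40,220),(7.5,12.5));print('nest',R(Q))
Q=sel(P,(490,585),(310,400),(18,28));print('stand',cv2.minEnclosingCircle(Q[:,:2].astype(np.float32)))
for lo,hi in [(35,62),(72,90),(92,120)]:
    D=sel(P,(500,570),(320,390),(lo,hi))
    if len(D): print(lo,D[:,2].max(),cv2.minEnclosingCircle(D[:,:2].astype(np.float32)))
print(ctrl.read_state()["force"])
E
```

```text
marker ((527.7767333984375, 118.67176818847656), (15.68126392364502, 134.59027099609375), 11.58061408996582) [15.6395 18.2435 19.8543 20.4061]
nest ((527.0127563476562, 118.51227569580078), (44.89031219482422, 165.13658142089844), 11.450281143188477)
stand ((535.573974609375, 355.1759948730469), 34.668540954589844)
35 61.94073564819519 ((534.6546630859375, 354.4815979003906), 16.48801040649414)
72 82.52355154651764 ((535.1102905273438, 351.03131103515625), 10.239279747009277)
[ 0.1748 -0.9102  0.539 ]
```

View pics/w20.png

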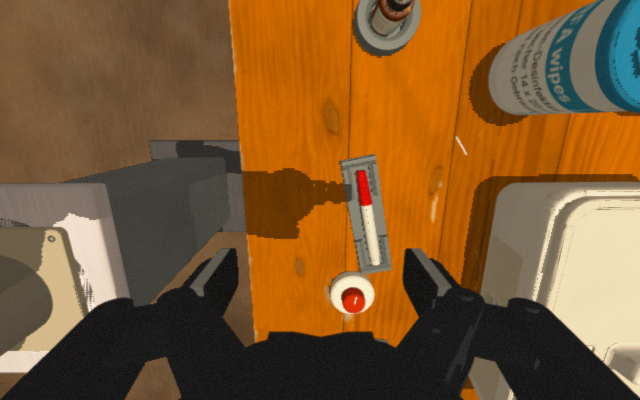

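All four things check out as placed, the timer is undisturbed, and the arm is clear. I'll hand in.

```bash
python3 -c "
from cell import ctrl
print(ctrl.finish_job())"
```

```text
the job is handed in; nothing more can be done
None
```

All four things are in their holders and the job is handed in, at about 37 s of the 128 s. No verdict is reported back.

| Thing | Holder | Last check |
|---|---|---|
| Buffer bottle | narrow grey stand (not the purple one) | about 1.5 mm off the axis, top at 72 mm (71 expected), upright |
| Dropper bottle | wide stand | about 1 mm off the axis, top at about 106 mm from the top camera (106 expected), upright |
| Cassette | short nest | about 2 mm off the middle, within 1°, flat, top at 8.9 mm (9 expected) |
| Marker | long nest | about 1 mm off the middle, within 1°, level, top at about 20 mm (20 expected) |

- **Bystanders:** I never touched the timer or the tub. The tub read within about 1.5 mm of where it started. The timer stands where it did in the pictures, but my circle fit on it failed because marker and nest points got into it, so I have no number for it.
- **Partial checks:** the dropper's cap and teat were cut off or unread in the last wrist views, so its top height comes only from the coarser top camera. My first fit of the marker also failed, because timer points got into it. I redid it from a second view, which is the figure in the table.
- **Arm:** at hand-in it was open, about 230 mm above the table and touching nothing.

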